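# Right the fallen bottle and hold the lane stop open

### The job

One bottle has fallen over in the bottle lane on the jeweller's bench: stand it up on its foot in the lane, in the gap between the two bottles that are standing, and let go of it. Then pull the lane's spring-loaded end stop out until its pointer lines up with the brass marker and keep holding it there, so that I can load more bottles: you finish while still holding the stop at the mark. Leave the two standing bottles and the tools beside the lane where they are.

Things in the scene. Friction and masses are not known exactly. Their poses are not given: they have to be found in the camera images.
- lane: fixed wooden bottle lane along its y; origin on the bench, on its centre line; z up. Floor top at z 4 mm; channel 56 mm wide (x) between lips 6 mm wide, tops at 8 mm. End wall 34 mm high at y -0.20 to -0.21, end block 30 mm high at y 0.236 to 0.26. Beyond the +x lip the floor board goes on to x 0.065. From -y to +y: standing bottle, fallen bottle, standing bottle, end stop
- fallen: small square amber bottle, 64 mm tall: body 34 x 34 mm up to 46 mm, black round cap 24 mm diameter from there to 64 mm; 50 to 100 g; origin at the centre of its foot, z axis from foot to cap, x and y square to the sides; at first lies on a flat side on the lane floor, about along the lane, cap towards the lane's +y, 20 to 55 mm free between its foot and the end bottle
- jar_end: small square amber bottle, 64 mm tall: body 34 x 34 mm up to 46 mm, black round cap 24 mm diameter from there to 64 mm; 50 to 100 g; origin at the centre of its foot, z axis from foot to cap, x and y square to the sides; stands near the lane's -y end wall; to be left standing where it is
- jar_mid: small square amber bottle, 64 mm tall: body 34 x 34 mm up to 46 mm, black round cap 24 mm diameter from there to 64 mm; 50 to 100 g; origin at the centre of its foot, z axis from foot to cap, x and y square to the sides; the same bottle, stands between the fallen bottle's cap and the end stop; to be left standing where it is
- stop: sliding end stop: aluminium block 44 (x) x 30 (y) mm, top at 30 mm, with an upright flat wooden grip 32 mm (x) x 12 mm (y), 30 to 86 mm above the bench. Axes as lane; origin at bench level under the grip. At rest at lane y 0.12, x 0; slides only to lane +y (away from the bottles), at most 85 mm. A spring pulls it back: 6 N at rest, plus 1.2 N per 10 mm; let go, it snaps back
- stop_grip (a point): point on the centre line of the stop's upright grip, 70 mm above the bench (16 mm below the top of the grip)
- pointer (a point): tip of the stop's small dark steel pointer, 4 mm wide, sticking out over the lane's +x lip, 38 mm from the middle of the grip in lane +x and 14 mm above the bench; moves with the stop
- mark: brass marker fixed on the ledge outside the lane's +x lip: foot 22 x 16 x 5 mm, upright blade 4 mm thick (y), 22 mm long (x), top 31 mm above the bench. Axes as lane; origin at the middle of its underside, in the blade's plane. 30 to 70 mm further along lane +y than the pointer at rest; they line up at equal lane y
- bench_block: polished steel bench block 60 x 60 x 20 mm, loose, on the bench on the far side of the lane (bystander); origin centre of underside
- bur_block: wooden block 50 x 120 x 28 mm with small wheels on pins, 56 mm high in all, loose, on the far side of the lane (bystander); origin centre of underside
- clamp: steel clamp 100 x 24 x 32 mm with a brass screw head, loose, on the far side of the lane (bystander); origin centre of underside
Mind the look-alikes: they are no part of the job. What is shaped like the fallen but blue, red or turquoise is not meant.

How it is judged (in metres and radians):
On the way, in this order (a step that is already met when the one before it is completed fails the run):
1. the fallen bottle stands upright on its foot on the lane floor between the two standing bottles, released (angle between fallen's own z axis and vertical below 0.15 rad and z of fallen in the frame of lane between -0.002 and 0.009 m and x of fallen in the frame of lane between -0.012 and 0.012 m and y of fallen in the frame of lane between -0.16 and 0.03 m and linear speed of fallen below 0.02 m/s and contact force between the fingers and fallen below 0.1 N), for 0.3 s.
2. the stop is pulled out to the marker and held by the fingers (y of pointer in the frame of mark between -0.006 and 0.006 m and linear speed of stop below 0.01 m/s and contact force between the fingers and stop above 3 N and contact force between each of fallen, jar_end, jar_mid and stop below 0.3 N), for 0.2 s.
At the end, for the whole second after the job is handed in: The fallen bottle stands untouched (within 0.15 rad) on the lane floor between the other two, foot within 12 mm of the centre line; both others stand; the fingers hold the stop still with its pointer within 6 mm of the marker along the lane, no bottle touching the stop (all of step 1 and all of step 2 and angle between each of jar_end, jar_mid's own z axis and vertical below 0.15 rad); the arm keeps its last pose, push and grip.
It fails at once if a standing bottle was knocked over or pushed more than 25 mm (angle between any of jar_end, jar_mid's own z axis and vertical above 0.5 rad or distance of any of jar_end, jar_mid from where it was at the start of the episode above 0.025 m).
It fails at once if the steel block, bur block or ring clamp was moved more than 25 mm (distance of any of bench_block, bur_block, clamp from where it was at the start of the episode above 0.025 m).
It also fails if it takes over 61 s, if anything falls off the work surface, if the arm or the gripper's body presses on something with over 40 N, if the wrist force passes 120 N, or if a joint passes its speed limit or range.

### The arm

A 6-joint arm with a two-finger parallel gripper is mounted at the origin on the work surface. World frame = base frame: x ahead of the robot, y to its left, z up, the work surface at z = 0. Lengths are in m, angles in degrees, forces in N, time in s.
With the tool pointing down it reaches from about 0.375 to 0.9 m from the base axis. Payload 3.1 kg.
Tool frame: the origin (TCP) lies at the very end of the fingers, on their centre line; the grasp point (between the pads) lies 19 mm behind it (bot.tcp_to_grasp is the distance from the TCP to the grasp point, in m); z points along the fingers, y is the line along which they close (so a half turn about z gives the same grasp; the last joint's range is limited). The gripper opens to 87 mm and grips with 3 to 60 N. Pads are 19 mm wide; open, the fingers measure 117 mm over their backs; the gripper's body (75 mm by 190 mm) begins 51 mm behind the grasp point.
Start: joints at [-74.742, 30.224, 82.088, -0, 67.689, -10.227], TCP at [0.269, -0.564, 0.223] pointing down, gripper open.
Joint ranges: [-176.69, 176.69], [-43.24, 126.21], [12.49, 139.97], [-82, 262], [0, 151.66], [-163.58, 163.58]. Speed limits (degrees/s): [159.86, 159.86, 180, 180, 180, 180].

### API

Orientations are given as a 3x3 rotation matrix whose columns are the frame's x, y, z axes.
In Python, from rig import telemetry, capture, camera_info, job, bot gives the robot as it stands. The module is installed in compiled form; this text tells all that it offers.
- The arm moves only by the tool carry_out, never from a script. Its argument "deltas" is a list that holds one entry, the list of rows, each a list of 7 numbers: the shift along the tool's x, y, z scaled (see below), then the turn, a rotation vector about the tool's x, y, z scaled (see below), then the closure, from -1 (fully open) to 1 (shut). In form: [[[dx, dy, dz, ax, ay, az, claw], ...]]. A call has exactly 10 rows; each row is the pose to reach, as a shift and turn from the pose commanded when the call began, along the tool's axes at that moment, turning the shorter way round; what a row does not reach only later rows make up. The controller multiplies each number of a shift by 15 cm and each number of a turn by 360 degrees. A row lasts 1/12 s, in which the tool goes at most 41.7 mm and 7.16 degrees, less where a joint would pass 70% of its speed; a pose out of reach is approached as far as the arm can. A call with a number of a shift or a turn outside -1 to 1 is refused whole. A call with a gripper value outside its range is refused whole. The fingers move at their own pace and stop on an object; the grip force is fixed at half the most. Time passes only in rows, so rows that repeat a pose let the fingers close, or fill a call up. It gives the time, the measured TCP pose, the force, the opening and the grip force at its end, in the units of the state.
- telemetry.read_state(): the state, without advancing time (a new reading comes with each control period).
- capture(name): name is "scene" or "top" or "wrist"; returns the picture (420x560x3 uint8, red, green, blue); there is no depth.
- camera_info(name): a dict with "mtx" (3x3 intrinsics, pixels), "cam_to_world" (4x4, takes a point from camera to world coordinates); the wrist camera has in their place "T_tool_cam" (4x4, takes a point from camera to tool coordinates, whose origin is the TCP and whose axes are the flange's). Camera axes: x right, y down, z forward; pixel columns grow to the right and rows downward; lengths in m; the calibration is good to about 2 mm. A picture is of the moment at which its call begins: read the wrist's pose just before it. camera_info takes no time and is no camera call.
- job.hand_in(): hands the job in; it is judged then, once.
The state is a dict: "time_s": time; "joint_positions": joint angles; "qvel": joint speeds; "tau": joint torques, N m; "position": TCP position; "tcp_rot": TCP orientation; "force": force on the tool from outside, world axes, zero at the start; "moment": the same for the moment, N m; "opening": opening from 0.0 (shut) to 1.0 (fully open); "grasp_force": force on a finger pad.
Only numpy, scipy, OpenCV 4.12 (cv2) and the standard library are available. Lean on these libraries where they do the work, as an engineer would, in place of code of your own. Each camera call takes 0.05 s, during which the arm holds its last target. There are 200 camera calls.

## Working session

There is one attempt and no reset: what is moved stays moved. The work goes in short steps, Python scripts to look and compute and a tool call to move; the robot and the scene stay as the last step left them, time stands still between calls to the robot, and variables do not carry over. Pictures are saved under pics/ and viewed, at most 10 in all, crops included, and the job is handed in when it is done.

Besides the shell and the picture viewer there is one more tool, called as name(argument=value, ...), one argument or row to a line, values as JSON. carry_out: Moves the arm, as the interface text tells. Its arguments: {"type":"object","properties":{"deltas":{"type":"array","items":{"type":"array","items":{"type":"array","items":{"type":"number"}}}}},"required":["deltas"]}

```bash
mkdir -p pics; python3 - <<'E'
from rig import telemetry,capture,camera_info
import cv2,numpy as np
for n in("scene","top"):
    cv2.imwrite(f"pics/{n}0.png",capture(n)[...,::-1]); i=camera_info(n); print(n,i["mtx"].tolist(),np.round(i["cam_to_world"],4).tolist())
print(camera_info("wrist"))
s=telemetry.read_state(); print(s)
E
```

```text
scene [[517.9345082436915, 0.0, 278.5347783532622], [0.0, 517.9345082436915, 205.96299804775404], [0.0, 0.0, 1.0]] [[-0.6994, 0.4571, -0.5495, 1.0656], [0.7148, 0.4493, -0.536, 0.4864], [0.0019, -0.7676, -0.641, 0.6524], [0.0, 0.0, 0.0, 1.0]]
top [[536.5940095798126, 0.0, 286.4069405192976], [0.0, 536.5940095798126, 207.1905360816567], [0.0, 0.0, 1.0]] [[-0.015, -0.9968, 0.0785, 0.4836], [-0.9996, 0.017, 0.0247, -0.0212], [-0.026, -0.0781, -0.9966, 1.0771], [0.0, 0.0, 0.0, 1.0]]
{'mtx': array([[378.71266986,   0.        , 278.49242057],
       [  0.        , 378.71266986, 211.17989101],
       [  0.        ,   0.        ,   1.        ]]), 'T_tool_cam': array([[ 6.37156181e-04, -9.61720892e-01, -2.74030143e-01,
         7.41884666e-02],
       [ 9.99999774e-01,  6.71009061e-04, -2.98047340e-05,
        -1.18729738e-04],
       [ 2.12540544e-04, -2.74030062e-01,  9.61721103e-01,
        -1.62310601e-01],
       [ 0.00000000e+00,  0.00000000e+00,  0.00000000e+00,
         1.00000000e+00]])}
{'time_s': 0.1, 'joint_positions': array([-7.47429175e+01,  3.02729929e+01,  8.21488163e+01, -1.49602286e-03,
        6.76903624e+01, -1.02273418e+01]), 'qvel': array([ 0.04688279, -0.04176556, -0.14976218, -0.05811257, -0.03344331,
        0.04162938]), 'tau': array([-2.04219955e-04, -4.40985024e+01, -1.77151430e+01,  6.35684305e-02,
        5.34025091e-02, -4.12647000e-05]), 'position': array([ 0.26875833, -0.5635303 ,  0.2216777 ]), 'tcp_rot': array([[ 9.02698097e-01,  4.30274163e-01, -5.38490293e-04],
       [ 4.30274378e-01, -9.02696193e-01,  1.88240229e-03],
       [ 3.23855935e-04, -1.93093955e-03, -9.99998083e-01]]), 'force': array([-0.14701962,  0.43312594, -0.38830432]), 'moment': array([-0.00404833,  0.02895587,  0.0405091 ]), 'grasp_force': 0.0, 'opening': 1.0024814178188497}
```

View pics/top0.png

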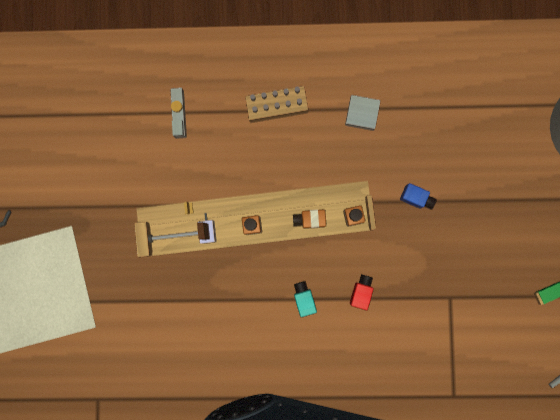

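View pics/scene0.png

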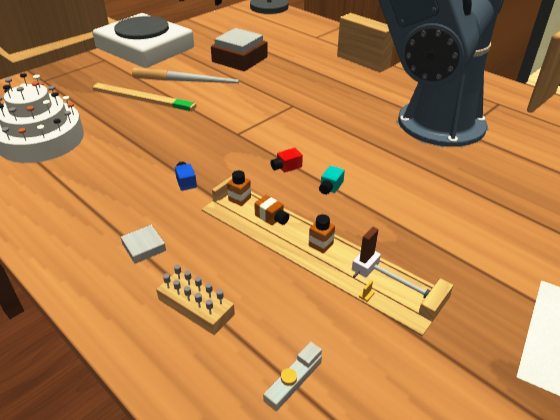

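The amber candidate is lying at top (312,219). The look-alikes are turquoise (305,300), red (363,293) and blue (418,196). The two standing amber bottles are at (355,216) and (251,225). I choose the amber lying bottle and will check it in one close crop.

```bash
cat > h.py <<'E'
import numpy as np,cv2
from rig import telemetry,capture,camera_info
def ray(n,u,v,z,st=None):
    i=camera_info(n)
    if n=="wrist":
        T=np.eye(4);T[:3,:3]=st["tcp_rot"];T[:3,3]=st["position"];T=T@i["T_tool_cam"]
    else: T=i["cam_to_world"]
    d=T[:3,:3]@np.linalg.solve(i["mtx"],[u,v,1.]);o=T[:3,3]
    return o+d*(z-o[2])/d[2]
def pix(n,p,st=None):
    i=camera_info(n)
    if n=="wrist":
        T=np.eye(4);T[:3,:3]=st["tcp_rot"];T[:3,3]=st["position"];T=T@i["T_tool_cam"]
    else: T=i["cam_to_world"]
    c=i["mtx"]@(T[:3,:3].T@(np.asarray(p)-T[:3,3]));return c[:2]/c[2]
E
python3 - <<'E'
import cv2
from h import *
im=cv2.imread("pics/top0.png")
cv2.imwrite("pics/topc.png",cv2.resize(im[170:265,125:385],None,fx=3,fy=3,interpolation=cv2.INTER_CUBIC))
E
```

```text
(no output)
```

View pics/topc.png

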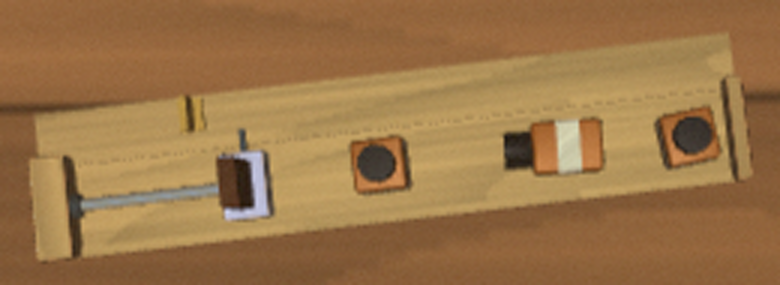

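The crop confirms the choice: the amber bottle with a white label lies with its cap left (lane +y). Crop pixels: body 533–603 × 120–173, cap end at (505,150), jar caps at (692,135) and (377,163), pointer tip (241,130), marker blade about (189,112).

```bash
python3 - <<'E'
from h import *
f=lambda cx,cy,z: ray("top",125+(cx+.5)/3-.5,170+(cy+.5)/3-.5,z)
P={ # name: world
'floor+x,+y':f(35,115,.004),'floor+x,-y':f(730,35,.004),'blk top -x+y':f(37,259,.015),'wall -x-y':f(745,181,.017),
'capend':f(377,163,.064),'jm':f(377,163,.064),'je':f(692,135,.064),'fal_foot':f(603,146,.021),'fal_capend':f(505,150,.021),
'fal_c':f(568,146,.038),'fal_top1':f(533,121,.038),'fal_top2':f(533,173,.038),'ft3':f(600,119,.038),'ft4':f(603,171,.038),'ptr':f(241,130,.014),'mark':f(189,98,.031),'mark2':f(189,130,.031),'griptop':f(233,183,.086)}
a=P['floor+x,-y'];b=P['floor+x,+y'];y=(b-a)[:2];L=np.linalg.norm(y);y/=L;x=np.array([y[1],-y[0]])
print("L",L,"ang",np.degrees(np.arctan2(x[1],x[0])))
# origin: midpoint of board edge is y=.025 if length .47 ; 
o=(a+b)[:2]/2-y*.025-x*.065
print("origin",o)
for k,p in P.items(): print(k,np.round(p,4),"lane",np.round([(p[:2]-o)@x,(p[:2]-o)@y],4))
E
```

```text
L 0.4701562814593677 ang 5.581288814316939
origin [0.53222454 0.04369748]
floor+x,+y [0.5716 0.3089 0.004 ] lane [0.065  0.2601]
floor+x,-y [ 0.6173 -0.1591  0.004 ] lane [ 0.065  -0.2101]
blk top -x+y [0.475  0.3035 0.015 ] lane [-0.0316  0.2641]
wall -x-y [ 0.5192 -0.1646  0.017 ] lane [-0.0333 -0.206 ]
capend [0.5326 0.0727 0.064 ] lane [0.0032 0.0289]
jm [0.5326 0.0727 0.064 ] lane [0.0032 0.0289]
je [ 0.547  -0.1259  0.064 ] lane [-0.0018 -0.1702]
fal_foot [ 0.5435 -0.0719  0.021 ] lane [-1.000e-04 -1.162e-01]
fal_capend [ 0.5419 -0.0076  0.021 ] lane [ 0.0046 -0.052 ]
fal_c [ 0.5429 -0.0485  0.038 ] lane [ 0.0016 -0.0928]
fal_top1 [ 0.5594 -0.0262  0.038 ] lane [ 0.0203 -0.0722]
fal_top2 [ 0.5258 -0.0256  0.038 ] lane [-0.0131 -0.0684]
ft3 [ 0.56   -0.0695  0.038 ] lane [ 0.0166 -0.1154]
ft4 [ 0.5264 -0.0708  0.038 ] lane [-0.017  -0.1134]
ptr [0.5585 0.1678 0.014 ] lane [0.0382 0.1209]
mark [0.5789 0.1989 0.031 ] lane [0.0615 0.1499]
mark2 [0.5578 0.1989 0.031 ] lane [0.0406 0.152 ]
griptop [0.5206 0.16   0.086 ] lane [-0.0002  0.1169]
```

```bash
cat >> h.py <<'E'
from scipy.spatial.transform import Rotation as Ro
TH=np.radians(35)
O=np.array([.5322,.0437]);LA=np.radians(95.58)
def pose(th,az):   # tool x toward azimuth az, tool z pointing down, leaned back by th toward -az
    u=np.array([np.cos(az),np.sin(az),0]);z=np.array([0,0,1.])
    d=-np.sin(th)*u-np.cos(th)*z;x=np.cos(th)*u-np.sin(th)*z
    return np.c_[x,np.cross(d,x),d]
def lane(x,y,z):
    c,s=np.cos(LA-np.pi/2),np.sin(LA-np.pi/2)
    return np.array([O[0]+c*x-s*y,O[1]+s*x+c*y,z])
def tolane(p):
    c,s=np.cos(LA-np.pi/2),np.sin(LA-np.pi/2);q=np.asarray(p)[:2]-O
    return np.array([c*q[0]+s*q[1],-s*q[0]+c*q[1]])
def delta(g,R):    # grasp-point target -> units of the move
    st=telemetry.read_state();R0=st["tcp_rot"]
    t=g+.019*R[:,2]
    print("t",round(st["time_s"],2),"tcp",st["position"].round(4),"J",st["joint_positions"].round(1),"F",st["force"].round(1),"open",round(st["opening"],3),"gf",round(st["grasp_force"],1))
    print("lane tcp",tolane(st["position"]).round(4),"shift u",(R0.T@(t-st["position"])/.15).round(3),"turn u",(Ro.from_matrix(R0.T@R).as_rotvec(degrees=True)/360).round(4))
E
python3 -c "
from h import *
delta(np.array([.5425,-.039,.15]),pose(TH,np.radians(91)))"
```

```text
t 0.1 tcp [ 0.2688 -0.5635  0.2217] J [-74.7  30.3  82.1  -0.   67.7 -10.2] F [-0.1  0.4 -0.4] open 1.002 gf 0.0
lane tcp [-0.3212 -0.5787] shift u [ 3.122 -2.304  0.587] turn u [-0.0557 -0.0865 -0.176 ]
```

carry_out(
  deltas=[
    [[0.2, -0.14, 0, 0, 0, 0, -1], [0.4, -0.28, 0, 0, 0, 0, -1], [0.6, -0.42, 0, 0, 0, 0, -1], [0.8, -0.56, 0, 0, 0, 0, -1], [1, -0.7, 0, 0, 0, 0, -1], [1, -0.74, 0, 0, 0, 0, -1], [1, -0.74, 0, 0, 0, 0, -1], [1, -0.74, 0, 0, 0, 0, -1], [1, -0.74, 0, 0, 0, 0, -1], [1, -0.74, 0, 0, 0, 0, -1]],
  ],
)

```text
time_s: 0.93
position: [0.3561, -0.4011, 0.2225]
tcp_rot: [[0.903, 0.429, 0.0], [0.429, -0.903, -0.001], [-0.0, 0.001, -1.0]]
force: [-0.3, -0.6, 0.3]
opening: 1.001
grasp_force: 0.0
```

carry_out(
  deltas=[
    [[0.2, -0.14, 0, 0, 0, 0, -1], [0.4, -0.28, 0, 0, 0, 0, -1], [0.6, -0.42, 0, 0, 0, 0, -1], [0.8, -0.56, 0, 0, 0, 0, -1], [1, -0.7, 0, 0, 0, 0, -1], [1, -0.74, 0, 0, 0, 0, -1], [1, -0.74, 0, 0, 0, 0, -1], [1, -0.74, 0, 0, 0, 0, -1], [1, -0.74, 0, 0, 0, 0, -1], [1, -0.74, 0, 0, 0, 0, -1]],
  ],
)

```text
time_s: 1.77
position: [0.4439, -0.2366, 0.2226]
tcp_rot: [[0.904, 0.428, 0.0], [0.428, -0.904, -0.001], [-0.0, 0.001, -1.0]]
force: [-0.3, 0.4, -0.3]
opening: 1.0
grasp_force: 0.0
```

```bash
python3 -c "
from h import *
delta(np.array([.5425,-.039,.15]),pose(TH,np.radians(91)))"
```

```text
t 1.77 tcp [ 0.4439 -0.2366  0.2226] J [-40.8  20.9  99.3  -0.   59.8  23.9] F [-0.3  0.4 -0.3] open 1.0 gf 0.0
lane tcp [-0.1151 -0.2703] shift u [ 1.128 -0.843  0.587] turn u [-0.0555 -0.0861 -0.1765]
```

carry_out(
  deltas=[
    [[0.1, -0.08, 0, -0.0056, -0.0086, -0.0176, -1], [0.2, -0.16, 0, -0.011, -0.017, -0.035, -1], [0.3, -0.24, 0, -0.0167, -0.026, -0.053, -1], [0.4, -0.32, 0, -0.022, -0.034, -0.07, -1], [0.5, -0.4, 0, -0.028, -0.043, -0.088, -1], [0.6, -0.48, 0, -0.033, -0.052, -0.106, -1], [0.7, -0.56, 0, -0.039, -0.06, -0.123, -1], [0.8, -0.64, 0.1, -0.044, -0.069, -0.141, -1], [0.9, -0.74, 0.2, -0.05, -0.077, -0.159, -1], [1, -0.84, 0.3, -0.0555, -0.086, -0.1765, -1]],
  ],
)

```text
time_s: 2.6
position: [0.5269, -0.0567, 0.1775]
tcp_rot: [[0.009, 1.0, 0.006], [0.827, -0.004, -0.563], [-0.563, 0.01, -0.827]]
force: [-0.7, 0.2, -0.0]
opening: 1.0
grasp_force: 0.0
```

```bash
python3 -c "
from h import *
st=telemetry.read_state()
cv2.imwrite('pics/w1.png',capture('wrist')[...,::-1])
delta(np.array([.5425,-.039,.10]),pose(TH,np.radians(91)))
for p in ([.5435,-.071,.038],[.542,-.025,.038],[.5419,-.007,.021]): print(pix('wrist',p,st))
"
```

```text
t 2.65 tcp [ 0.525  -0.0518  0.1727] J [  0.9  32.  100.1 -42.2  56.5  27.4] F [-0.   4.2 -3.4] open 0.999 gf 0.0
lane tcp [-0.0165 -0.0944] shift u [0.34  0.117 0.481] turn u [-0.001  -0.0026 -0.002 ]
[300.41562169 114.66287822]
[301.00492014  54.34505294]
[300.74788277  13.40390985]
```

View pics/w1.png

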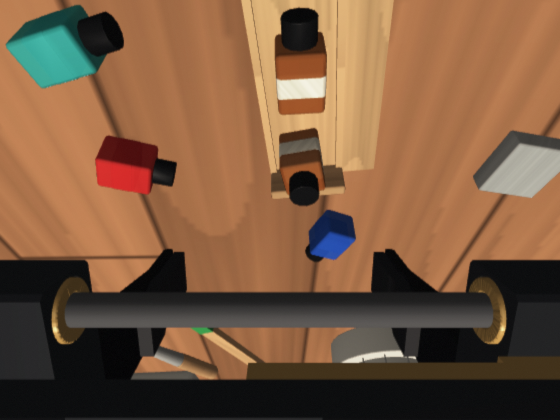

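The wrist view shows the amber bottle with its cap at (300,28) and its foot edge at row 112. My prediction was (300,114), so the position is confirmed.

carry_out(
  deltas=[
    [[0.05, 0.02, 0.08, 0, 0, 0, -1], [0.1, 0.04, 0.16, 0, 0, 0, -1], [0.16, 0.06, 0.24, 0, -0.001, -0.001, -1], [0.22, 0.08, 0.32, 0, -0.001, -0.001, -1], [0.28, 0.1, 0.4, 0, -0.002, -0.002, -1], [0.34, 0.117, 0.48, -0.001, -0.0026, -0.002, -1], [0.34, 0.117, 0.48, -0.001, -0.0026, -0.002, -1], [0.34, 0.117, 0.48, -0.001, -0.0026, -0.002, -1], [0.34, 0.117, 0.48, -0.001, -0.0026, -0.002, -1], [0.34, 0.117, 0.48, -0.001, -0.0026, -0.002, -1]],
  ],
)

```text
time_s: 3.48
position: [0.5442, -0.0553, 0.0905]
tcp_rot: [[0.0, 1.0, 0.01], [0.819, 0.005, -0.574], [-0.574, 0.008, -0.819]]
force: [-0.1, -0.3, 0.5]
opening: 1.0
grasp_force: 0.0
```

```bash
python3 -c "
from h import *
delta(np.array([.5425,-.039,.032]),pose(TH,np.radians(91)))"
```

```text
t 3.48 tcp [ 0.5442 -0.0553  0.0905] J [  1.   41.1 100.1 -48.2  50.4  36.4] F [-0.1 -0.3  0.5] open 1.0 gf 0.0
lane tcp [ 0.0024 -0.0997] shift u [ 0.313 -0.014  0.383] turn u [-0.      0.0002 -0.0023]
```

carry_out(
  deltas=[
    [[0.04, 0, 0.05, 0, 0, 0, -1], [0.08, 0, 0.1, 0, 0, 0, -1], [0.12, 0, 0.15, 0, 0, -0.001, -1], [0.16, -0.01, 0.2, 0, 0, -0.001, -1], [0.2, -0.01, 0.25, 0, 0, -0.001, -1], [0.24, -0.01, 0.3, 0, 0, -0.002, -1], [0.28, -0.01, 0.34, 0, 0, -0.002, -1], [0.31, -0.01, 0.38, 0, 0, -0.002, -1], [0.31, -0.01, 0.38, 0, 0, -0.002, -1], [0.31, -0.01, 0.38, 0, 0, -0.002, -1]],
  ],
)

```text
time_s: 4.32
position: [0.5424, -0.0494, 0.0155]
tcp_rot: [[-0.015, 1.0, 0.008], [0.818, 0.017, -0.574], [-0.575, -0.002, -0.818]]
force: [-0.0, 0.1, 1.0]
opening: 1.001
grasp_force: 0.0
```

carry_out(
  deltas=[
    [[0, 0, 0, 0, 0, 0, -0.2], [0, 0, 0, 0, 0, 0, 0], [0, 0, 0, 0, 0, 0, 0.3], [0, 0, 0, 0, 0, 0, 1], [0, 0, 0, 0, 0, 0, 1], [0, 0, 0, 0, 0, 0, 1], [0, 0, 0, 0, 0, 0, 1], [0, 0, 0, 0, 0, 0, 1], [0, 0, 0, 0, 0, 0, 1], [0, 0, 0, 0, 0, 0, 1]],
  ],
)

```text
time_s: 5.15
position: [0.5428, -0.0493, 0.0161]
tcp_rot: [[-0.014, 1.0, 0.009], [0.818, 0.017, -0.574], [-0.574, -0.0, -0.819]]
force: [1.0, 1.1, 0.1]
opening: 0.39
grasp_force: 30.0
```

```bash
python3 -c "
from h import *
delta(np.array([.5425,-.039,.132]),pose(TH,np.radians(91)))"
```

```text
t 5.15 tcp [ 0.5428 -0.0493  0.0161] J [  1.6  48.8 100.7 -53.7  45.4  44.5] F [1.  1.1 0.1] open 0.39 gf 30.0
lane tcp [ 0.0015 -0.0936] shift u [-0.387 -0.001 -0.545] turn u [-0.0001  0.0002 -0.    ]
```

carry_out(
  deltas=[
    [[-0.04, 0, -0.06, 0, 0, 0, 1], [-0.08, 0, -0.12, 0, 0, 0, 1], [-0.13, 0, -0.18, 0, 0, 0, 1], [-0.17, 0, -0.24, 0, 0, 0, 1], [-0.21, 0, -0.3, 0, 0, 0, 1], [-0.25, 0, -0.36, 0, 0, 0, 1], [-0.3, 0, -0.42, 0, 0, 0, 1], [-0.34, 0, -0.48, 0, 0, 0, 1], [-0.39, 0, -0.55, 0, 0, 0, 1], [-0.43, 0, -0.6, 0, 0, 0, 1]],
  ],
)

```text
time_s: 5.98
position: [0.543, -0.0504, 0.1285]
tcp_rot: [[-0.014, 1.0, 0.01], [0.818, 0.017, -0.574], [-0.574, 0.001, -0.819]]
force: [0.8, -0.3, -0.9]
opening: 0.387
grasp_force: 30.0
```

```bash
python3 -c "
from h import *
delta(lane(0,-.0307,.13),pose(np.radians(-55),LA))"
```

```text
t 5.98 tcp [ 0.543  -0.0504  0.1285] J [  1.5  37.4  99.3 -45.4  53.7  31.6] F [ 0.8 -0.3 -0.9] open 0.387 gf 30.0
lane tcp [ 0.0016 -0.0947] shift u [ 0.468 -0.053 -0.252] turn u [ 0.0026  0.25   -0.014 ]
```

carry_out(
  deltas=[
    [[0.02, 0, -0.01, 0, 0.0125, -0.0007, 1], [0.05, -0.005, -0.025, 0, 0.025, -0.0014, 1], [0.07, -0.008, -0.037, 0, 0.0375, -0.002, 1], [0.09, -0.01, -0.05, 0, 0.05, -0.003, 1], [0.12, -0.013, -0.06, 0, 0.0625, -0.0035, 1], [0.14, -0.016, -0.075, 0, 0.075, -0.004, 1], [0.16, -0.018, -0.09, 0, 0.0875, -0.005, 1], [0.19, -0.021, -0.1, 0.001, 0.1, -0.0056, 1], [0.21, -0.024, -0.11, 0.001, 0.1125, -0.006, 1], [0.23, -0.026, -0.125, 0.001, 0.125, -0.007, 1]],
  ],
)

```text
time_s: 6.82
position: [0.5384, -0.0114, 0.1233]
tcp_rot: [[-0.055, 0.998, -0.024], [0.983, 0.058, 0.176], [0.177, -0.014, -0.984]]
force: [-0.0, 0.5, -0.3]
opening: 0.391
grasp_force: 30.0
```

```bash
python3 -c "
from h import *
delta(lane(0,-.0307,.13),pose(np.radians(-55),LA))"
```

```text
t 6.82 tcp [ 0.5384 -0.0114  0.1233] J [-18.4  32.9  98.4  11.4  53.8 -28.8] F [-0.   0.5 -0.3] open 0.391 gf 30.0
lane tcp [ 0.0008 -0.0554] shift u [ 0.259 -0.015  0.075] turn u [ 0.0015  0.1244 -0.0066]
```

carry_out(
  deltas=[
    [[0.026, 0, 0.007, 0, 0.0125, -0.0007, 1], [0.052, 0, 0.015, 0, 0.025, -0.0014, 1], [0.078, -0.005, 0.022, 0, 0.0375, -0.002, 1], [0.1, -0.006, 0.03, 0, 0.05, -0.003, 1], [0.13, -0.008, 0.037, 0, 0.0625, -0.0035, 1], [0.155, -0.009, 0.045, 0, 0.075, -0.004, 1], [0.18, -0.01, 0.052, 0, 0.0875, -0.005, 1], [0.21, -0.012, 0.06, 0.001, 0.1, -0.0055, 1], [0.235, -0.014, 0.068, 0.001, 0.1125, -0.006, 1], [0.26, -0.015, 0.075, 0.0015, 0.1244, -0.0066, 1]],
  ],
)

```text
time_s: 7.65
position: [0.5339, 0.028, 0.1185]
tcp_rot: [[-0.056, 0.995, -0.079], [0.572, 0.096, 0.815], [0.818, 0.0, -0.575]]
force: [-1.1, -0.3, -1.4]
opening: 0.391
grasp_force: 30.0
```

carry_out(
  deltas=[
    [[0, 0, 0, 0, 0, 0, 1], [0, 0, 0, 0, 0, 0, 1], [0, 0, 0, 0, 0, 0, 1], [0, 0, 0, 0, 0, 0, 1], [0, 0, 0, 0, 0, 0, 1], [0, 0, 0, 0, 0, 0, 1], [0, 0, 0, 0, 0, 0, 1], [0, 0, 0, 0, 0, 0, 1], [0, 0, 0, 0, 0, 0, 1], [0, 0, 0, 0, 0, 0, 1]],
  ],
)

```text
time_s: 8.48
position: [0.5336, 0.0287, 0.1181]
tcp_rot: [[-0.054, 0.995, -0.08], [0.574, 0.096, 0.813], [0.817, -0.002, -0.577]]
force: [-0.7, 0.3, -0.4]
opening: 0.392
grasp_force: 30.0
```

```bash
python3 -c "
from h import *
delta(lane(0,-.0307,.06),pose(np.radians(-55),LA))
cv2.imwrite('pics/s2.png',capture('scene')[120:330,160:460,::-1].repeat(2,0).repeat(2,1))"
```

```text
t 8.48 tcp [0.5336 0.0287 0.1181] J [-32.2  47.5  93.8  40.7  82.1 -59.9] F [-0.7  0.3 -0.4] open 0.392 gf 30.0
lane tcp [-0.0001 -0.0151] shift u [-0.376  0.001  0.265] turn u [-0.      0.0006 -0.0003]
```

View pics/s2.png

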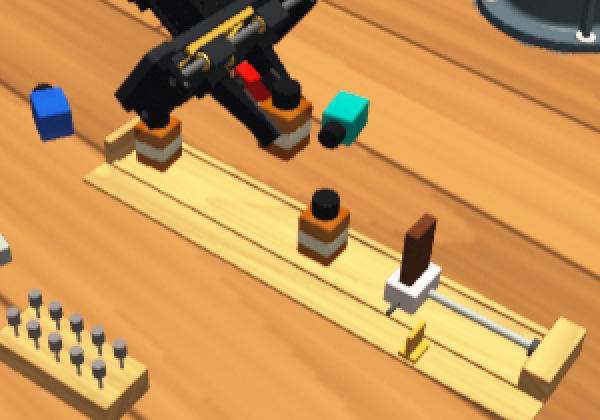

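The bottle is held upright at crop (288,125), the standing bottles are at (158,140) and (325,225), and nothing is disturbed. I'll lower it now.

carry_out(
  deltas=[
    [[-0.04, 0, 0.03, 0, 0, 0, 1], [-0.08, 0, 0.055, 0, 0, 0, 1], [-0.12, 0, 0.085, 0, 0, 0, 1], [-0.16, 0, 0.11, 0, 0, 0, 1], [-0.2, 0, 0.14, 0, 0, 0, 1], [-0.24, 0, 0.17, 0, 0, 0, 1], [-0.28, 0, 0.2, 0, 0, 0, 1], [-0.32, 0, 0.225, 0, 0, 0, 1], [-0.35, 0, 0.25, 0, 0, 0, 1], [-0.376, 0, 0.265, 0, 0.0006, 0, 1]],
  ],
)

```text
time_s: 9.37
position: [0.5333, 0.0288, 0.0484]
tcp_rot: [[-0.053, 0.995, -0.08], [0.571, 0.096, 0.816], [0.819, -0.002, -0.573]]
force: [0.7, 0.7, -1.1]
opening: 0.389
grasp_force: 30.0
```

```bash
python3 -c "
from h import *
delta(lane(0,-.0307,.037),pose(np.radians(-55),LA))"
```

```text
t 9.37 tcp [0.5333 0.0288 0.0484] J [-32.2  54.4  93.5  41.6  77.3 -64.4] F [ 0.7  0.7 -1.1] open 0.389 gf 30.0
lane tcp [-0.0004 -0.0149] shift u [-0.123  0.003  0.084] turn u [-0.0001 -0.0001 -0.0004]
```

carry_out(
  deltas=[
    [[-0.02, 0, 0.012, 0, 0, 0, 1], [-0.04, 0, 0.025, 0, 0, 0, 1], [-0.055, 0, 0.038, 0, 0, 0, 1], [-0.07, 0, 0.05, 0, 0, 0, 1], [-0.085, 0, 0.06, 0, 0, 0, 1], [-0.1, 0, 0.07, 0, 0, 0, 1], [-0.11, 0, 0.076, 0, 0, 0, 1], [-0.12, 0, 0.082, 0, 0, 0, 1], [-0.12, 0, 0.082, 0, 0, 0, 1], [-0.12, 0, 0.082, 0, 0, 0, 1]],
  ],
)

```text
time_s: 10.2
position: [0.5334, 0.0283, 0.0273]
tcp_rot: [[-0.054, 0.995, -0.08], [0.571, 0.096, 0.815], [0.819, -0.002, -0.574]]
force: [0.1, -0.7, -1.4]
opening: 0.389
grasp_force: 30.0
```

```bash
python3 -c "
from h import *
delta(lane(0,-.0307,.035),pose(np.radians(-55),LA))
im=capture('scene')[150:270,210:370,::-1]
cv2.imwrite('pics/s3.png',cv2.resize(im,None,fx=4.5,fy=4.5,interpolation=cv2.INTER_CUBIC))"
```

```text
t 10.2 tcp [0.5334 0.0283 0.0273] J [-32.2  56.6  93.2  41.8  76.  -65.6] F [ 0.1 -0.7 -1.4] open 0.389 gf 30.0
lane tcp [-0.0003 -0.0154] shift u [-0.016  0.002  0.014] turn u [-0.     -0.     -0.0004]
```

View pics/s3.png

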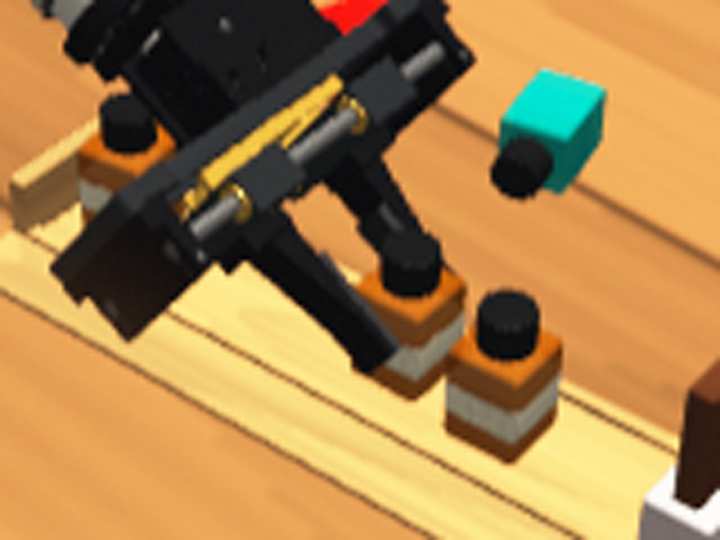

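The bottle is held just above the floor (crop 412,330), with a clear gap to jar_mid (505,380). I'll lower it in small steps and watch the force.

carry_out(
  deltas=[
    [[-0.003, 0, 0.002, 0, 0, 0, 1], [-0.006, 0, 0.004, 0, 0, 0, 1], [-0.008, 0, 0.006, 0, 0, 0, 1], [-0.008, 0, 0.006, 0, 0, 0, 1], [-0.008, 0, 0.006, 0, 0, 0, 1], [-0.008, 0, 0.006, 0, 0, 0, 1], [-0.008, 0, 0.006, 0, 0, 0, 1], [-0.008, 0, 0.006, 0, 0, 0, 1], [-0.008, 0, 0.006, 0, 0, 0, 1], [-0.008, 0, 0.006, 0, 0, 0, 1]],
  ],
)

```text
time_s: 11.08
position: [0.5336, 0.0284, 0.0261]
tcp_rot: [[-0.054, 0.995, -0.08], [0.571, 0.096, 0.815], [0.819, -0.002, -0.573]]
force: [-0.4, -2.0, 2.4]
opening: 0.385
grasp_force: 30.0
```

carry_out(
  deltas=[
    [[-0.003, 0, 0.002, 0, 0, 0, 1], [-0.006, 0, 0.004, 0, 0, 0, 1], [-0.008, 0, 0.006, 0, 0, 0, 1], [-0.008, 0, 0.006, 0, 0, 0, 1], [-0.008, 0, 0.006, 0, 0, 0, 1], [-0.008, 0, 0.006, 0, 0, 0, 1], [-0.008, 0, 0.006, 0, 0, 0, 1], [-0.008, 0, 0.006, 0, 0, 0, 1], [-0.008, 0, 0.006, 0, 0, 0, 1], [-0.008, 0, 0.006, 0, 0, 0, 1]],
  ],
)

```text
time_s: 11.92
position: [0.5337, 0.0284, 0.0258]
tcp_rot: [[-0.054, 0.995, -0.079], [0.569, 0.096, 0.817], [0.821, -0.001, -0.572]]
force: [-0.2, -4.0, 9.0]
opening: 0.386
grasp_force: 30.0
```

carry_out(
  deltas=[
    [[0.005, 0, -0.004, 0, 0, 0, 1], [0.008, 0, -0.006, 0, 0, 0, 1], [0.008, 0, -0.006, 0, 0, 0, 0.2], [0.008, 0, -0.006, 0, 0, 0, 0.1], [0.008, 0, -0.006, 0, 0, 0, 0], [0.008, 0, -0.006, 0, 0, 0, -0.2], [0.008, 0, -0.006, 0, 0, 0, -0.5], [0.008, 0, -0.006, 0, 0, 0, -0.8], [0.008, 0, -0.006, 0, 0, 0, -0.8], [0.008, 0, -0.006, 0, 0, 0, -0.8]],
  ],
)

```text
time_s: 12.75
position: [0.5334, 0.0284, 0.0257]
tcp_rot: [[-0.053, 0.995, -0.08], [0.571, 0.096, 0.815], [0.819, -0.002, -0.574]]
force: [-0.1, 0.9, -0.1]
opening: 0.795
grasp_force: 0.0
```

carry_out(
  deltas=[
    [[0, 0, -0.04, 0, 0, 0, -0.8], [0, 0, -0.09, 0, 0, 0, -0.8], [0, 0, -0.15, 0, 0, 0, -0.8], [0, 0, -0.22, 0, 0, 0, -0.8], [0, 0, -0.3, 0, 0, 0, -0.8], [0, 0, -0.38, 0, 0, 0, -0.8], [0, 0, -0.46, 0, 0, 0, -0.8], [0, 0, -0.54, 0, 0, 0, -0.8], [0, 0, -0.62, 0, 0, 0, -0.8], [0, 0, -0.7, 0, 0, 0, -0.8]],
  ],
)

```text
time_s: 13.58
position: [0.5419, -0.0584, 0.0868]
tcp_rot: [[-0.054, 0.995, -0.08], [0.571, 0.096, 0.815], [0.819, -0.002, -0.574]]
force: [-0.6, -0.7, 0.2]
opening: 0.904
grasp_force: 0.0
```

```bash
python3 -c "
from h import *
delta(lane(0,.12,.18),pose(0,LA-np.pi/2))
im=capture('scene')[130:310,180:440,::-1]
cv2.imwrite('pics/s4.png',cv2.resize(im,None,fx=3,fy=3,interpolation=cv2.INTER_CUBIC))"
```

```text
t 13.58 tcp [ 0.5419 -0.0584  0.0868] J [-38.4  52.3  86.9  36.2  86.3 -61.8] F [-0.6 -0.7  0.2] open 0.904 gf 0.0
lane tcp [-0.0002 -0.1026] shift u [ 1.257e+00 -1.000e-03  9.320e-01] turn u [-0.1192 -0.119   0.2286]
```

View pics/s4.png

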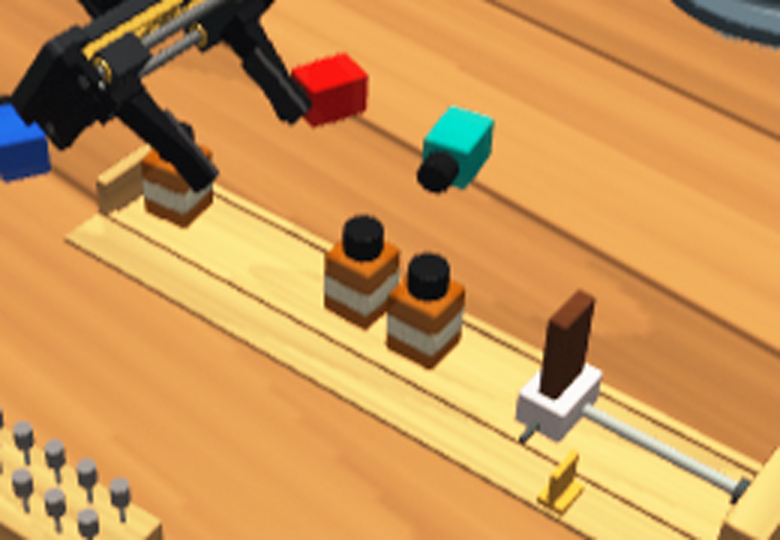

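The bottle now stands free at crop (362,275), between jar_end and jar_mid (427,315). Next I raise and level the tool.

carry_out(
  deltas=[
    [[0.1, 0, -0.07, 0, 0, 0, -1], [0.22, 0, -0.15, 0, 0, 0, -1], [0.34, 0, -0.24, 0, -0.015, 0, -1], [0.46, 0, -0.32, 0, -0.034, 0, -1], [0.58, 0, -0.41, 0, -0.053, 0, -1], [0.7, 0, -0.5, 0, -0.072, 0, -1], [0.78, 0, -0.5, 0, -0.091, 0, -1], [0.86, 0, -0.5, 0, -0.11, 0, -1], [0.9, 0, -0.5, 0, -0.13, 0, -1], [0.95, 0, -0.5, 0, -0.15, 0, -1]],
  ],
)

```text
time_s: 14.47
position: [0.5405, -0.0372, 0.2478]
tcp_rot: [[-0.095, 0.995, 0.0], [0.995, 0.095, 0.012], [0.012, 0.002, -1.0]]
force: [-0.4, -0.0, -0.6]
opening: 0.999
grasp_force: 0.0
```

```bash
python3 -c "
from h import *
delta(lane(0,.12,.18),pose(0,LA-np.pi/2))"
```

```text
t 14.47 tcp [ 0.5405 -0.0372  0.2478] J [-16.2  22.1  92.4   0.7  65.7 -21.9] F [-0.4 -0.  -0.6] open 0.999 gf 0.0
lane tcp [ 0.0004 -0.0813] shift u [ 1.335 -0.006  0.595] turn u [-0.0013 -0.0017  0.2497]
```

carry_out(
  deltas=[
    [[0.1, 0, 0, 0, 0, 0.015, -1], [0.2, 0, 0, 0, 0, 0.03, -1], [0.3, 0, 0, 0, 0, 0.047, -1], [0.4, 0, 0, 0, 0, 0.064, -1], [0.5, 0, 0, 0, 0, 0.081, -1], [0.6, 0, 0, 0, 0, 0.098, -1], [0.7, 0, 0, 0, 0, 0.115, -1], [0.8, 0, 0, 0, 0, 0.13, -1], [0.9, 0, 0, 0, 0, 0.14, -1], [1, 0, 0, 0, 0, 0.15, -1]],
  ],
)

```text
time_s: 15.3
position: [0.525, 0.1131, 0.2486]
tcp_rot: [[0.751, 0.66, -0.005], [0.66, -0.751, 0.019], [0.009, -0.017, -1.0]]
force: [0.5, -0.7, 0.0]
opening: 1.001
grasp_force: 0.0
```

```bash
python3 -c "
from h import *
delta(lane(0,.12,.18),pose(0,LA-np.pi/2))"
```

```text
t 15.3 tcp [0.525  0.1131 0.2486] J [-0.4 21.7 92.9  1.2 65.7 47.8] F [ 0.5 -0.7  0. ] open 1.001 gf 0.0
lane tcp [-0.0004  0.0697] shift u [ 0.193 -0.261  0.59 ] turn u [-0.0031 -0.0005  0.0993]
```

carry_out(
  deltas=[
    [[0.03, -0.04, 0.05, 0, 0, 0.014, -1], [0.06, -0.08, 0.1, 0, 0, 0.028, -1], [0.09, -0.12, 0.16, -0.001, 0, 0.042, -1], [0.12, -0.16, 0.24, -0.001, 0, 0.056, -1], [0.15, -0.2, 0.32, -0.002, 0, 0.07, -1], [0.18, -0.24, 0.4, -0.002, 0, 0.085, -1], [0.193, -0.26, 0.48, -0.003, 0, 0.099, -1], [0.193, -0.26, 0.54, -0.003, 0, 0.099, -1], [0.193, -0.26, 0.59, -0.003, 0, 0.099, -1], [0.193, -0.26, 0.59, -0.003, 0, 0.099, -1]],
  ],
)

```text
time_s: 16.13
position: [0.5201, 0.162, 0.1595]
tcp_rot: [[0.995, 0.104, 0.0], [0.104, -0.995, 0.001], [0.0, -0.001, -1.0]]
force: [-0.1, -0.9, -0.1]
opening: 0.997
grasp_force: 0.0
```

```bash
python3 -c "
from h import *
delta(lane(0,.12,.07),pose(0,LA-np.pi/2))"
```

```text
t 16.13 tcp [0.5201 0.162  0.1595] J [ 5.5 29.  97.3  0.1 53.7 89.5] F [-0.1 -0.9 -0.1] open 0.997 gf 0.0
lane tcp [-0.0006  0.1189] shift u [ 0.004 -0.007  0.723] turn u [-0.0002 -0.      0.0011]
```

carry_out(
  deltas=[
    [[0, 0, 0.08, 0, 0, 0, -1], [0, 0, 0.16, 0, 0, 0, -1], [0, 0, 0.25, 0, 0, 0, -1], [0, 0, 0.34, 0, 0, 0, -1], [0, 0, 0.43, 0, 0, 0, -1], [0, -0.003, 0.52, 0, 0, 0.001, -1], [0, -0.003, 0.6, 0, 0, 0.001, -1], [0, -0.005, 0.67, 0, 0, 0.001, -1], [0, -0.005, 0.72, 0, 0, 0.001, -1], [0, -0.005, 0.72, 0, 0, 0.001, -1]],
  ],
)

```text
time_s: 16.97
position: [0.521, 0.1629, 0.0519]
tcp_rot: [[0.995, 0.096, 0.002], [0.096, -0.995, 0.001], [0.002, -0.001, -1.0]]
force: [-0.1, 0.3, -0.2]
opening: 1.002
grasp_force: 0.0
```

carry_out(
  deltas=[
    [[0, 0, 0, 0, 0, 0, 0], [0, 0, 0, 0, 0, 0, 0.3], [0, 0, 0, 0, 0, 0, 0.6], [0, 0, 0, 0, 0, 0, 1], [0, 0, 0, 0, 0, 0, 1], [0, 0, 0, 0, 0, 0, 1], [0, 0, 0, 0, 0, 0, 1], [0, 0, 0, 0, 0, 0, 1], [0, 0, 0, 0, 0, 0, 1], [0, 0, 0, 0, 0, 0, 1]],
  ],
)

```text
time_s: 17.8
position: [0.5216, 0.1632, 0.053]
tcp_rot: [[0.995, 0.096, 0.004], [0.096, -0.995, 0.001], [0.004, -0.001, -1.0]]
force: [0.5, 0.4, 0.0]
opening: 0.322
grasp_force: 0.0
```

```bash
python3 -c "
from h import *
delta(lane(0,.151,.07),pose(0,LA-np.pi/2))"
```

```text
t 17.8 tcp [0.5216 0.1632 0.053 ] J [5.600e+00 3.890e+01 1.011e+02 1.000e-01 3.980e+01 9.000e+01] F [0.5 0.4 0. ] open 0.322 gf 0.0
lane tcp [0.001 0.12 ] shift u [-0.007 -0.207  0.013] turn u [-0.0002 -0.0006 -0.0002]
```

Fingers are still closing, so I continue.

carry_out(
  deltas=[
    [[0, 0, 0, 0, 0, 0, 1], [0, 0, 0, 0, 0, 0, 1], [0, 0, 0, 0, 0, 0, 1], [0, 0, 0, 0, 0, 0, 1], [0, 0, 0, 0, 0, 0, 1], [0, 0, 0, 0, 0, 0, 1], [0, 0, 0, 0, 0, 0, 1], [0, 0, 0, 0, 0, 0, 1], [0, 0, 0, 0, 0, 0, 1], [0, 0, 0, 0, 0, 0, 1]],
  ],
)

```text
time_s: 18.63
position: [0.5216, 0.1634, 0.053]
tcp_rot: [[0.995, 0.096, 0.004], [0.096, -0.995, 0.002], [0.004, -0.001, -1.0]]
force: [0.2, 2.7, -0.5]
opening: 0.136
grasp_force: 30.0
```

```bash
python3 -c "
from h import *
delta(lane(0,.151,.07),pose(0,LA-np.pi/2))"
```

```text
t 18.63 tcp [0.5216 0.1634 0.053 ] J [5.600e+00 3.890e+01 1.011e+02 1.000e-01 3.980e+01 9.000e+01] F [ 0.2  2.7 -0.5] open 0.136 gf 30.0
lane tcp [0.001  0.1201] shift u [-0.007 -0.206  0.013] turn u [-0.0002 -0.0006 -0.0002]
```

carry_out(
  deltas=[
    [[0, -0.02, 0, 0, 0, 0, 1], [0, -0.045, 0, 0, 0, 0, 1], [0, -0.07, 0, 0, 0, 0, 1], [0, -0.095, 0, 0, 0, 0, 1], [0, -0.12, 0, 0, 0, 0, 1], [0, -0.145, 0, 0, 0, 0, 1], [0, -0.17, 0, 0, 0, 0, 1], [0, -0.19, 0, 0, 0, 0, 1], [0, -0.205, 0, 0, 0, 0, 1], [0, -0.21, 0, 0, 0, 0, 1]],
  ],
)

```text
time_s: 19.47
position: [0.5186, 0.1921, 0.053]
tcp_rot: [[0.995, 0.098, 0.003], [0.098, -0.995, -0.003], [0.003, 0.003, -1.0]]
force: [0.7, -10.6, 0.3]
opening: 0.133
grasp_force: 30.0
```

```bash
python3 -c "
from h import *
delta(lane(0,.151,.07),pose(0,LA-np.pi/2))
a=cv2.resize(capture('scene')[215:315,300:430,::-1],None,fx=5,fy=5,interpolation=cv2.INTER_CUBIC)
cv2.imwrite('pics/s5.png',a)
b=cv2.resize(capture('top')[180:250,150:350,::-1],None,fx=4,fy=4,interpolation=cv2.INTER_CUBIC)
cv2.imwrite('pics/t5.png',b)
"
```

```text
t 19.47 tcp [0.5186 0.1921 0.053 ] J [  8.9  39.2 100.   -0.3  40.6  93.4] F [  0.7 -10.6   0.3] open 0.133 gf 30.0
lane tcp [0.0009 0.149 ] shift u [-0.006 -0.013  0.013] turn u [ 0.0005 -0.0005  0.0001]
```

View pics/s5.png

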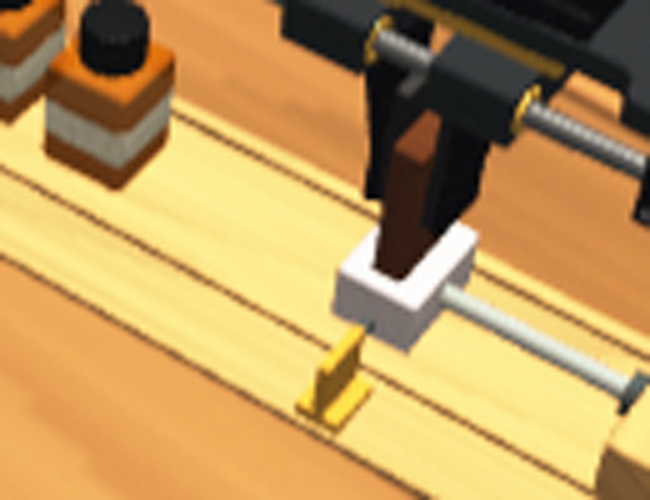

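View pics/t5.png

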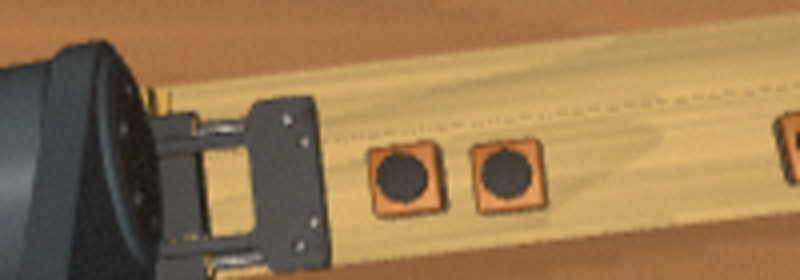

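The pointer's dark root shows at s5 crop (370,327), just past the blade top edge, which runs from (322,373) to (355,332). I'll measure the two on their own planes.

```bash
python3 -c "
from h import *
f=lambda x,y,z:tolane(ray('scene',300+(x+.5)/5-.5,215+(y+.5)/5-.5,z)).round(4)
print('ptr',f(370,327,.014),'blade',f(322,376,.031),f(358,330,.031))
print('foot corners',f(297,402,.005),f(335,427,.005),f(373,382,.005))
g=lambda x,y,z,n='scene':(300+0,0)
import cv2
# initial image in same view: project predicted pointer tip / mark
for p in (lane(.038,.149,.014),lane(.038,.151,.014),lane(.04,.151,.031),lane(.062,.151,.031)):
  u=pix('scene',p);print(((u-[300,215]+.5)*5-.5).round(0))
i=cv2.imread('pics/scene0.png')[215:315,300:430];cv2.imwrite('pics/s0c.png',cv2.resize(i,None,fx=5,fy=5,interpolation=cv2.INTER_CUBIC))
"
```

```text
ptr [0.0271 0.1511] blade [0.0689 0.1563] [0.0452 0.1551]
foot corners [0.0623 0.146 ] [0.0635 0.161 ] [0.0395 0.1608]
[347. 344.]
[353. 346.]
[355. 315.]
[319. 355.]
```

View pics/s0c.png

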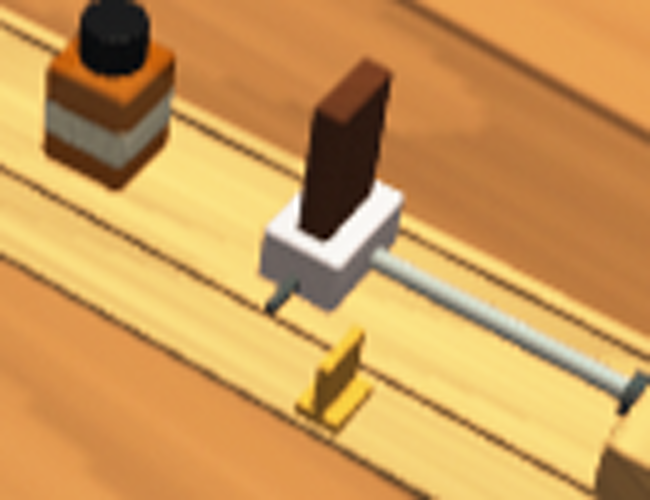

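```bash
python3 -c "
from h import *
f=lambda x,y,z:tolane(ray('scene',300+(x+.5)/5-.5,215+(y+.5)/5-.5,z)).round(4)
print('rest tip',f(271,309,.014),'root',f(290,286,.014), 'block top corners rest',f(334,268,.030),f(262,234,.03),'now',f(408,307,.03),f(341,268,.03))
print('blade top near corners',f(316,374,.031),f(327,376,.031),f(352,329,.031),f(363,333,.031))
g=lambda x,y,z:tolane(ray('top',125+(x+.5)/3-.5,170+(y+.5)/3-.5,z)).round(4)
print('top foot edges',g(179,112,.005),g(205,112,.005))
"
```

```text
rest tip [0.0408 0.1215] root [0.0281 0.1208] block top corners rest [0.0259 0.1345] [0.0276 0.1078] now [0.0256 0.1621] [0.0244 0.1363]
blade top near corners [0.0694 0.1544] [0.0679 0.1575] [0.046  0.1534] [0.0453 0.157 ]
top foot edges [0.0558 0.1628] [0.0538 0.1453]
```

Marker minus pointer-at-rest is about 32 mm averaged over both views. The stop is 28.5 mm out, so I pull 3.3 mm more.

carry_out(
  deltas=[
    [[0, -0.005, 0, 0, 0, 0, 1], [0, -0.011, 0, 0, 0, 0, 1], [0, -0.017, 0, 0, 0, 0, 1], [0, -0.023, 0, 0, 0, 0, 1], [0, -0.023, 0, 0, 0, 0, 1], [0, -0.023, 0, 0, 0, 0, 1], [0, -0.023, 0, 0, 0, 0, 1], [0, -0.023, 0, 0, 0, 0, 1], [0, -0.023, 0, 0, 0, 0, 1], [0, -0.023, 0, 0, 0, 0, 1]],
  ],
)

```text
time_s: 20.4
position: [0.5183, 0.1952, 0.053]
tcp_rot: [[0.995, 0.098, 0.003], [0.098, -0.995, -0.003], [0.003, 0.003, -1.0]]
force: [-0.3, -8.9, 0.4]
opening: 0.136
grasp_force: 30.0
```

carry_out(
  deltas=[
    [[0, 0, 0, 0, 0, 0, 1], [0, 0, 0, 0, 0, 0, 1], [0, 0, 0, 0, 0, 0, 1], [0, 0, 0, 0, 0, 0, 1], [0, 0, 0, 0, 0, 0, 1], [0, 0, 0, 0, 0, 0, 1], [0, 0, 0, 0, 0, 0, 1], [0, 0, 0, 0, 0, 0, 1], [0, 0, 0, 0, 0, 0, 1], [0, 0, 0, 0, 0, 0, 1]],
  ],
)

```text
time_s: 21.23
position: [0.5183, 0.1952, 0.053]
tcp_rot: [[0.995, 0.098, 0.003], [0.098, -0.995, -0.003], [0.003, 0.003, -1.0]]
force: [0.1, -10.0, -0.2]
opening: 0.138
grasp_force: 30.0
```

```bash
python3 -c "
from h import *
delta(lane(0,.152,.07),pose(0,LA-np.pi/2))
# white block shift against rest by template match along the scene view
a=cv2.imread('pics/scene0.png');b=capture('scene')[...,::-1].copy()
m=lambda i:((i.min(2)>185)&(i.max(2).astype(int)-i.min(2)<40))[215:315,300:430]
for i in(a,b):
  v,u=np.nonzero(m(i));u=u+300;v=v+215;k=np.argmax(v);print(len(u),'front corner lane',tolane(ray('scene',u[k],v[k],.03)),'left',tolane(ray('scene',u[np.argmin(u)],v[np.argmin(u)],.03)))
"
```

```text
t 21.23 tcp [0.5183 0.1952 0.053 ] J [ 9.2 39.3 99.9 -0.3 40.7 93.8] F [  0.1 -10.   -0.2] open 0.138 gf 30.0
lane tcp [0.0009 0.1521] shift u [-0.006  0.001  0.013] turn u [ 0.0005 -0.0004  0.0001]
238 front corner lane [0.01210472 0.22920703] left [0.02082721 0.10736951]
245 front corner lane [0.01308973 0.22798585] left [0.02177079 0.13887168]
```

```bash
python3 -c "
from rig import job
print(job.hand_in())"
```

```text
the job is handed in; nothing more can be done
None
```

The fallen bottle stands released between the two standing bottles, and the gripper is holding the stop about 32 mm out, which I measured to be at the brass marker to within a few millimetres; the job is handed in, but it gave back no verdict.

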